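# Refit a model-railway turntable bridge on its splined spindle and hold it down

## Robot

A 6-joint arm with a two-finger parallel gripper is mounted at the origin on the work surface. World frame = base frame: x ahead of the robot, y to its left, z up, the work surface at z = 0. Lengths are in m, angles in rad, forces in N, time in s.
With the tool pointing down it reaches from about 0.325 to 0.85 m from the base axis. Payload 4.4 kg.
Tool frame: the origin (TCP) lies between the finger pads; the fingertips stand 14 mm ahead of it and the grasp point (between the pads) lies 5 mm behind it (ctrl.tcp_to_tips is the z of the fingertips in the tool frame, in m); z points along the fingers, y is the line along which they close (so a half turn about z gives the same grasp; the last joint's range is limited). The gripper opens to 94 mm and grips with 3 to 60 N. Pads are 16 mm wide; open, the fingers measure 119 mm over their backs; the gripper's body (75 mm by 177 mm) begins 78 mm behind the grasp point.
Start: joints at [1.034, 0.207, 1.542, -0, 1.393, -0.15], TCP at [0.217, 0.533, 0.219] pointing down, gripper open.
Joint ranges: [-2.73, 2.73], [-0.86, 2.22], [0.23, 2.46], [-1.11, 4.25], [0.08, 2.63], [-2.82, 2.82]. Speed limits (rad/s): [2.79, 2.79, 3.14, 3.14, 3.14, 3.14].

## Interface

Orientations are given as a 3x3 rotation matrix whose columns are the frame's x, y, z axes.
In Python, from rig import ctrl gives the robot as it stands.
- The arm moves only by the tool servo_tool, never from a script. Its argument "deltas" is a list that holds one entry, the list of rows, each a list of 5 numbers: the shift along the tool's x, y, z in units of 25 mm (1.0 is 25 mm), then the turn about the tool's z in units of 6 degrees (1.0 is 6 degrees), then the finger opening in mm, from 0 to 94. In form: [[[x, y, z, twist, fingers], ...]]. A call has 1 to 20 rows; each row shifts and turns the commanded pose from where the row before left it, along the tool's axes as they then stand; what a row does not reach is not made up. A row lasts 1/12 s, in which the tool goes at most 41.7 mm and 7.16 degrees, less where a joint would pass 70% of its speed; a pose out of reach is approached as far as the arm can. A call with a number of a shift or a turn outside -1 to 1 is refused whole. A call with a gripper value outside its range is refused whole. The fingers move at their own pace and stop on an object; the grip force is fixed at half the most. Time passes only in rows, so rows that do not move let the fingers close. It gives the time, the measured TCP pose, the force, the opening and the grip force at its end, in the units of the state.
- ctrl.get_state(): the state, without advancing time (a new reading comes with each control period).
- ctrl.camera(name): name is "scene" or "side" or "wrist"; returns the picture (400x640x3 uint8, red, green, blue); there is no depth.
- ctrl.camera_model(name): a dict with "fov_y" (degrees; the focal length in pixels is half the picture's height over the tangent of half this angle, whatever the lens; pixels are square), "cx", "cy" (the principal point, pixels), "rvec" (rotation vector, rad) and "tvec" (3), from world to camera coordinates, as OpenCV has them. Camera axes: x right, y down, z forward; pixel columns grow to the right and rows downward; lengths in m; the calibration is good to about 2 mm. The wrist camera is an equidistant fisheye: a pixel r from the principal point sees the ray r / f radians off the axis. A picture is of the moment at which its call begins: read the wrist's pose just before it. camera_model takes no time and is no camera call; for the wrist camera it gives the pose at the moment of the call.
- ctrl.close_job(): hands the job in; it is judged then, once.
Trained networks look in the newest picture that a camera, given by its name, has taken for a name from the list of things; names that differ only in an ending like _2 or _b are one class to them, and where a whole thing is asked for, a point or a joint stands for the part that bears it (a point fixed in the world has none). Each returns a list of dicts, best first, with "score" (0 to 1); they miss things now and then, are a little off and sometimes report something else, mostly with a low value. They report only what shows in the picture. A call takes as long as a camera call. They do not tell look-alikes from the thing itself.
- ctrl.spot_in(camera, label): "location" ([x, y, z] in m, in the coordinates of the camera as it stood for that picture, good to about 4 mm: the middle of the surface that is visible of it).
The state is a dict: "clock": time; "joints": joint angles; "joint_velocities": joint speeds; "joint_efforts": joint torques, N m; "tool_pos": TCP position; "tool_rot": TCP orientation; "wrist_force": force on the tool from outside, world axes, zero at the start; "moment": the same for the moment, N m; "gripper_width": finger opening in m; "finger_force": force on a finger pad.
Only numpy, scipy, OpenCV 4.12 (cv2) and the standard library are available. Lean on these libraries where they do the work, as an engineer would, in place of code of your own. Each camera call takes 0.05 s, during which the arm holds its last target. There are 200 camera calls.

## Task

Refit the turntable of the model railway: lay the larger of the two brass rings flat around the splined spindle in the middle of the pit and let go of it, then take the girder bridge, turn it until its socket meshes with the spindle (any of the six positions will do), slide it down and press it fully home against the sprung collar so that its end wheels stand on the pit rail. Finish while still holding it pressed down there, since the retaining screw is being driven from under the board: do not let go. Leave the other things on the board where they are.

Things in the scene. Friction and masses are not known exactly. Their poses are not given: they have to be found in the camera images.
- pit: Turntable pit, fixed: round grey basin, outer diameter 300 mm, inner 244 mm, wall top 46 mm above the board, two track stubs on the wall up to 54 mm. Origin on its vertical axis at board level (z = 0), z up, x towards one stub. Floor 12 mm above the origin; on it a steel ring rail, mean diameter 215 mm, 5 mm wide, top 16 mm above the origin. Spindle and collar stand in the middle.
- spindle: Steel splined spindle fixed in the middle of the pit; it does not turn. Origin = the pit's origin. x points along one spline: six, every 60 degrees, each a 5 mm wide round-topped rib reaching 13 mm from the axis, tops 42 mm above the origin. Core diameter 15 mm, tapered nose (14 to 9 mm) up to 45 mm. Its yaw differs from the pit's.
- collar (a joint): Black sprung collar, diameter 42 mm, around the foot of the spindle: 0 = up (top 19 mm above the pit's origin), grows in m as it is pressed down, at most 0.007. The spring pushes up with about 5 N at 0 and 13 N at 0.005, where it stands when the bridge is home on the ring.
- ring: The larger brass ring (thrust ring), loose: outer diameter 44 mm, bore 32 mm, 12 mm high, 60 g. Origin at the centre of its underside, z up. It passes freely over the splines and comes to lie on the collar. It, the smaller ring and the oil bottle stand about 10 cm apart left of the pit, their places swapped at random.
- bridge: Turntable bridge, loose, about 0.32 kg, standing on its wheels right of the pit: two dark girders 226 mm long, plank deck, two rails (tops 38 mm up), small wooden cabin at one end. Origin under its centre at the bottom of the wheels; x along the rails to the cabin end, y to the cabin side. Cabin: x 72 to 98, y 25 to 49, top 75 mm. Wheels: diameter 12 mm at x +-106, y +-16 mm.
- bridge_grip (a point): Where to grip the bridge: on its middle line, 26 mm above its origin, axes as the bridge. The girders' outer faces are 50 mm apart here (y +-25), from 8 to 34 mm above the bridge's origin, smooth and clear within 28 mm of the middle along x; handrails up to 48 mm begin 50 mm from the middle.
- bridge_socket (a point): Centre of the lower face of the socket boss (diameter 40 mm) under the deck, 10 mm above the bridge's origin, axes as the bridge. Bore 18 mm, 20 mm deep, with six grooves, one along x and then every 60 degrees, that take the splines with 1 mm (6 degrees) of play to each side. Height above the pit's origin: 42 mm standing on the spline tops, 31 mm meshed on the unpressed ring, 26 mm home.
- bush: The smaller brass ring, a bystander: outer diameter 28 mm, bore 14 mm, 10 mm high. Origin at the centre of its underside.
- oil: Small white oil bottle, a bystander: diameter 28 mm, 75 mm high. Origin at the centre of its underside.
- wheelset: Wagon wheelset on a small wooden chock, a bystander: 50 mm long, 17 mm high. Origin at the centre of its underside.
- screwdriver: Screwdriver lying near the robot, a bystander: 160 mm long.
- track_piece: Loose straight piece of track, a bystander: 160 mm long, 42 mm wide, 8 mm high, right of the bridge. Origin at the centre of its underside.
- flatcar: Loose flat wagon with stakes, a bystander: 160 x 46 x 43 mm, right of the bridge. Origin at the centre of its underside.
- pot: White plastic pot, a bystander: diameter 64 mm, 50 mm high, far left. Origin at the centre of its underside.
Mind the look-alikes: they are no part of the job. Leave any purple or red look-alike of the ring alone.

How it is judged:
On the way, in this order (a step that is already met when the one before it is completed fails the run):
1. the larger brass ring lies flat on the collar around the spindle, let go (horizontal distance between ring and spindle below 0.006 m and z of ring in the frame of pit below 0.0215 m and angle between ring's own z axis and vertical below 0.12 rad and contact force between the fingers and ring below 0.2 N), for 0.2 s.
2. the bridge's socket has meshed with the spindle (z of bridge in the frame of pit below 0.0235 m and horizontal distance between bridge and spindle below 0.004 m), for 0.1 s.
At the end, for the whole second after the job is handed in: Bridge meshed on the spindle (axis within 4 mm, level within 2 degrees), origin under 18 mm above the pit's (home 16), on the large ring lying around the spindle, collar pressed by over 3 mm, fingers still bearing on the bridge with over 2 N; held for a second. Bystanders moved under 30 mm (z of bridge in the frame of pit below 0.018 m and horizontal distance between bridge and spindle below 0.004 m and angle between bridge's own z axis and vertical below 0.035 rad and value of joint collar above 0.003 m and contact force between the fingers and bridge above 2 N and linear speed of bridge below 0.02 m/s and horizontal distance between ring and spindle below 0.006 m and z of ring in the frame of pit below 0.0215 m and angle between ring's own z axis and vertical below 0.12 rad); the arm keeps its last pose, push and grip.
It fails at once if a bystander is pushed away by more than 30 mm (distance of any of bush, oil, wheelset, screwdriver, track_piece, flatcar, pot from where it was at the start of the episode above 0.03 m).
It also fails if it takes over 51 s, if anything falls off the work surface, if the arm or the gripper's body presses on something with over 40 N, if the wrist force passes 120 N, or if a joint passes its speed limit or range.

## Working session

There is one attempt and no reset: what is moved stays moved. The work goes in short steps, Python scripts to look and compute and a tool call to move; the robot and the scene stay as the last step left them, time stands still between calls to the robot, and variables do not carry over. Pictures are saved under pics/ and viewed, at most 10 in all, crops included, and the job is handed in when it is done.

Besides the shell and the picture viewer there is one more tool, called after "Emit:" as name(argument=value, ...), one argument or row to a line, values as JSON. servo_tool: Moves the arm, as the interface text tells. Shifts and turns lie within -1 to 1; 1 stands for 25 mm of shift or 6 degrees of turn. Its arguments: {"type":"object","properties":{"deltas":{"type":"array"}},"required":["deltas"]}

```bash
mkdir -p pics; cat > h.py <<'E'
import numpy as np, cv2
from rig import ctrl
def cm(n):
    m=ctrl.camera_model(n); R=cv2.Rodrigues(np.array(m['rvec'],float))[0]; t=np.array(m['tvec'],float).ravel()
    return m,R,t,200/np.tan(np.radians(m['fov_y']/2))
def snap(n,f=None):
    M=cm(n); im=ctrl.camera(n)
    if f: cv2.imwrite('pics/'+f,cv2.cvtColor(im,cv2.COLOR_RGB2BGR))
    return M,im
def spot(n,l,M):
    m,R,t,f=M
    return [(round(d['score'],2),(R.T@(np.array(d['location'])-t)).round(4)) for d in ctrl.spot_in(n,l)]
def ray(M,n,u,v):
    m,R,t,f=M; d=np.array([u-m['cx'],v-m['cy']])
    if n=='wrist':
        r=np.hypot(*d); a=r/f; c=np.array([*(d/max(r,1e-9)*np.sin(a)),np.cos(a)])
    else: c=np.array([*(d/f),1.])
    return -R.T@t, R.T@(c/np.linalg.norm(c))
def onz(M,n,u,v,z):
    o,d=ray(M,n,u,v); return o+d*(z-o[2])/d[2]
def proj(M,n,P):
    m,R,t,f=M; c=R@np.array(P)+t
    if n=='wrist':
        r=np.hypot(c[0],c[1]); a=np.arctan2(r,c[2]); q=c[:2]/max(r,1e-9)*f*a
    else: q=c[:2]/c[2]*f
    return np.array([m['cx'],m['cy']])+q
def tri(rays):
    A=np.zeros((3,3));b=np.zeros(3)
    for o,d in rays:
        Q=np.eye(3)-np.outer(d,d);A+=Q;b+=Q@o
    return np.linalg.solve(A,b)
E
python3 - <<'E'
from h import *
s=ctrl.get_state(); print(s['clock'],s['tool_pos'],np.array(s['tool_rot']).round(3).tolist())
ims=[]
for n in ['scene','side','wrist']:
    M,im=snap(n,n+'0.png'); ims.append(im); print(n,M[0], 'campos',(-M[1].T@M[2]).round(3))
    for l in ['ring','bush','oil','spindle','pit','bridge','bridge_grip','collar']:
        try: print(l,spot(n,l,M)[:3])
        except Exception as e: print(l,e)
print(ctrl.get_state()['clock'])
E
```

```text
0.0 [0.21649764 0.53184267 0.21829901] [[-0.926, 0.377, -0.001], [0.377, 0.926, -0.002], [0.0, -0.002, -1.0]]
scene {'fov_y': 48.95258794065174, 'cx': 320.3721857798568, 'cy': 207.09293710850818, 'rvec': array([ 2.25981681,  1.29932516, -0.39324503]), 'tvec': array([-0.19513788, -0.30703119,  1.44494089])} campos [ 1.01  -0.361  1.034]
ring [(0.54, array([0.5347, 0.4818, 0.0333])), (0.53, array([0.4294, 0.3999, 0.0087])), (0.48, array([0.5358, 0.3682, 0.0106]))]
bush [(0.68, array([ 0.5955, -0.5041,  0.0058])), (0.45, array([0.6401, 0.3329, 0.0079]))]
oil [(0.66, array([0.4581, 0.3152, 0.0392])), (0.18, array([ 0.5961, -0.505 ,  0.0022]))]
spindle []
pit [(0.9, array([0.5862, 0.0006, 0.0147])), (0.33, array([ 0.3933, -0.4951,  0.0209])), (0.31, array([ 0.5545, -0.3528,  0.0351]))]
bridge [(0.83, array([ 0.5539, -0.3522,  0.0338])), (0.38, array([ 0.5871, -0.0042,  0.0125]))]
bridge_grip [(0.93, array([ 0.557 , -0.3528,  0.0289]))]
collar [(0.48, array([ 0.5819, -0.0034,  0.0158]))]
side {'fov_y': 45.607416311380305, 'cx': 318.2594544052149, 'cy': 199.59514500483382, 'rvec': array([ 0
[... 157 characters left out ...]
124])), (0.39, array([0.5645, 0.2648, 0.0121]))]
bush [(0.7, array([ 0.5342, -0.3389,  0.0312]))]
oil [(0.72, array([0.4483, 0.3348, 0.0418]))]
spindle [(0.5, array([0.5766, 0.0069, 0.0363]))]
pit [(0.98, array([0.5735, 0.0193, 0.0196]))]
bridge []
bridge_grip [(0.65, array([ 0.5301, -0.3324,  0.031 ]))]
collar []
wrist {'fov_y': 65.70646984690485, 'cx': 317.69476496861927, 'cy': 197.87525809924628, 'rvec': array([-2.40982388, -1.62184416, -0.22506583]), 'tvec': array([-0.57616013, -0.02827444,  0.39017171])} campos [0.144 0.563 0.383]
ring [(0.52, array([0.5178, 0.3672, 0.0098]))]
bush []
oil [(0.97, array([0.4415, 0.3349, 0.033 ]))]
spindle []
pit []
bridge []
bridge_grip []
collar []
1.35
```

View pics/scene0.png

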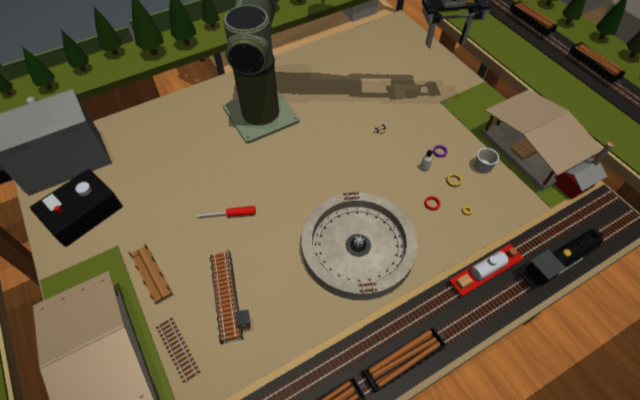

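View pics/wrist0.png

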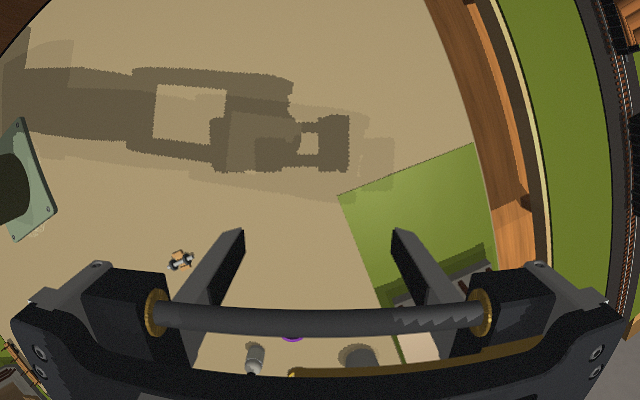

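```bash
python3 - <<'E'
from h import *
def blobs(im,n,lo,hi,M,z,box):
    h=cv2.cvtColor(im,cv2.COLOR_RGB2HSV); k=cv2.inRange(h,lo,hi)
    c,l,s,ce=cv2.connectedComponentsWithStats(k)
    for i in range(1,c):
        if s[i,4]>15:
            p=onz(M,n,*ce[i],z)
            if box[0]<p[0]<box[1] and box[2]<p[1]<box[3]: print(n,s[i].tolist(),ce[i].round(1),p.round(4), 'bbox', onz(M,n,s[i,0]+s[i,2]/2-.5,s[i,1]+s[i,3]/2-.5,z).round(4))
for n in ['scene','side']:
    im=cv2.cvtColor(cv2.imread(f'pics/{n}0.png'),cv2.COLOR_BGR2RGB); M=cm(n)
    blobs(im,n,(15,140,90),(32,255,255),M,0.008,(0.3,0.8,0.2,0.6))
im=cv2.imread('pics/side0.png'); M=cm('side')
print([proj(M,'side',p).round(0) for p in [(.59,0,.03),(.54,.37,.01),(.55,-.35,.03)]])
cv2.imwrite('pics/side0b.png',cv2.resize(im,(800,500),interpolation=cv2.INTER_CUBIC))
E
```

```text
scene [447, 174, 15, 13, 83] [454.  179.6] [0.5346 0.3668 0.008 ] bbox [0.5358 0.3657 0.008 ]
scene [462, 206, 10, 9, 59] [466.9 209.8] [0.6349 0.3293 0.008 ] bbox [0.6349 0.328  0.008 ]
side [247, 277, 9, 9, 56] [251.2 281.3] [0.6334 0.3348 0.008 ] bbox [0.6341 0.3336 0.008 ]
side [276, 286, 16, 14, 109] [283.7 292.8] [0.5326 0.3708 0.008 ] bbox [0.5334 0.37   0.008 ]
[array([282., 205.]), array([281., 292.]), array([305., 151.])]
```

View pics/side0b.png

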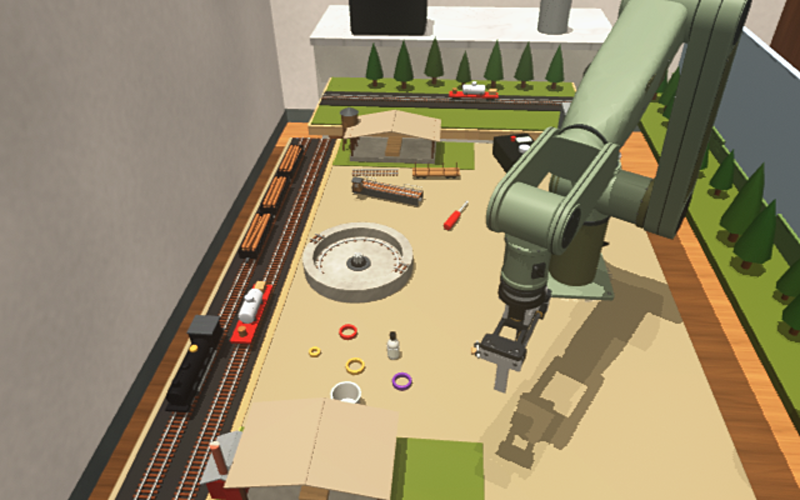

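```bash
python3 - <<'E'
from h import *
M=cm('wrist'); s=ctrl.get_state(); p=np.array(s['tool_pos']); R=np.array(s['tool_rot'])
print('tcp px',proj(M,'wrist',p), 'tip',proj(M,'wrist',p+R@[0,0,.014]))
for x in (-.15,-.1,-.05,0,.05,.1,.15): print(x,proj(M,'wrist',p+R@[x,0,.2]).round(),proj(M,'wrist',p+R@[x,0,.1]).round())
for q in [(.534,.368,.012),(.587,0,.03),(.555,-.352,.038)]: print((R.T@(q-p)*1000).round())
E
```

```text
tcp px [315.79711509 252.29399873] tip [315.91776958 242.58616208]
-0.15 [317. 287.] [317. 334.]
-0.1 [317. 254.] [316. 297.]
-0.05 [317. 218.] [316. 254.]
0 [317. 179.] [316. 203.]
0.05 [317. 138.] [316. 147.]
0.1 [317.  95.] [316.  88.]
0.15 [317.  53.] [316.  32.]
[-356.  -33.  207.]
[-544. -354.  189.]
[-647. -692.  182.]
```

Emit:
servo_tool(
  deltas=[
    [[-0.95, -0.09, 0.16, 0, 70], [-0.95, -0.09, 0.16, 0, 70], [-0.95, -0.09, 0.16, 0, 70], [-0.95, -0.09, 0.16, 0, 70], [-0.95, -0.09, 0.16, 0, 70], [-0.95, -0.09, 0.16, 0, 70], [-0.95, -0.09, 0.16, 0, 70], [-0.95, -0.09, 0.16, 0, 70], [-0.95, -0.09, 0.16, 0, 70], [-0.95, -0.09, 0.16, 0, 70], [-0.95, -0.09, 0.16, 0, 70], [-0.95, -0.09, 0.16, 0, 70], [-0.95, -0.09, 0.16, 0, 70], [-0.95, -0.09, 0.16, 0, 70], [-0.95, -0.09, 0.16, 0, 70], [0, 0, 0, 0, 70], [0, 0, 0, 0, 70]],
  ],
)

```text
clock: 2.77
tool_pos: [0.5347, 0.3661, 0.1589]
tool_rot: [[-0.925, 0.379, -0.001], [0.379, 0.925, -0.0], [0.001, -0.001, -1.0]]
wrist_force: [-0.6, -0.0, -0.0]
gripper_width: 0.0695
finger_force: 0.0
```

```bash
cat > ringm.py <<'E'
from h import *
import sys
M,im=snap('wrist',sys.argv[1]); s=ctrl.get_state(); p=np.array(s['tool_pos']); R=np.array(s['tool_rot'])
print(s['clock'],p.round(4))
h=cv2.cvtColor(im,cv2.COLOR_RGB2HSV); k=cv2.inRange(h,(15,140,70),(34,255,255))
c,l,st,ce=cv2.connectedComponentsWithStats(k)
for i in range(1,c):
    if st[i,4]>60:
        ys,xs=np.where(l==i); hull=cv2.convexHull(np.stack([xs,ys],1).astype(np.int32))
        (cx,cy),ax,an=cv2.fitEllipse(hull)
        for z in (0.006,0.012):
            q=onz(M,'wrist',cx,cy,z); print(st[i].tolist(),np.round([cx,cy,*ax],1),'z',z,q.round(4),'tool mm',(R.T@(q-p)*1000).round(1))
E
python3 ringm.py w1.png
```

```text
2.8167 [0.5339 0.3668 0.1591]
[300, 167, 41, 41, 665] [320.1 186.9  40.7  41. ] z 0.006 [0.5341 0.3701 0.006 ] tool mm [  0.9   3.2 153.1]
[300, 167, 41, 41, 665] [320.1 186.9  40.7  41. ] z 0.012 [0.5328 0.3706 0.012 ] tool mm [  2.3   3.2 147.1]
[312, 264, 24, 23, 347] [323.4 275.3  22.5  23. ] z 0.006 [0.6339 0.3338 0.006 ] tool mm [-105.2    7.4  153. ]
[312, 264, 24, 23, 347] [323.4 275.3  22.5  23. ] z 0.012 [0.6306 0.335  0.012 ] tool mm [-101.7    7.2  147. ]
[181, 295, 15, 47, 205] [188.9 319.1  15.6  45.8] z 0.006 [0.6368 0.1355 0.006 ] tool mm [-182.9 -175.1  153. ]
[181, 295, 15, 47, 205] [188.9 319.1  15.6  45.8] z 0.012 [0.6335 0.1405 0.012 ] tool mm [-177.9 -171.8  147. ]
[440, 294, 15, 48, 233] [446.2 318.7  15.9  47.3] z 0.006 [0.7689 0.4606 0.006 ] tool mm [-182.3  175.8  152.9]
[440, 294, 15, 48, 233] [446.2 318.7  15.9  47.3] z 0.012 [0.7631 0.4594 0.012 ] tool mm [-177.4  172.5  146.9]
[247, 342, 273, 35, 2027] [383.1 358.   31.  275.2] z 0.006 [0.7982 0.3598 0.006 ] tool mm [-247.5   93.5  152.8]
[247, 342, 273, 35, 2027] [383.1 358.   31.  275.2] z 0.012 [0.7918 0.3605 0.012 ] tool mm [-241.3   91.8  146.8]
```

View pics/w1.png

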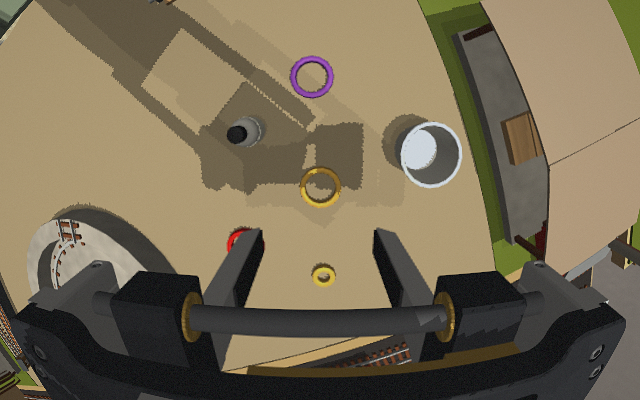

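Emit:
servo_tool(
  deltas=[
    [[0.06, 0.1, 0.9, 0, 70], [0, 0, 0.9, 0, 70], [0, 0, 0.8, 0, 70], [0, 0, 0.4, 0, 70], [0, 0, 0, 0, 70], [0, 0, 0, 0, 70]],
  ],
)

```text
clock: 3.32
tool_pos: [0.5329, 0.3703, 0.0845]
tool_rot: [[-0.927, 0.376, -0.001], [0.376, 0.927, -0.0], [0.001, -0.0, -1.0]]
wrist_force: [0.2, 0.4, -0.2]
gripper_width: 0.07
finger_force: 0.0
```

```bash
python3 ringm.py w2.png | head -3
```

```text
3.3667 [0.5339 0.3706 0.0857]
[291, 186, 53, 52, 1157] [316.7 211.7  52.4  52.5] z 0.006 [0.5338 0.3702 0.006 ] tool mm [ 0.1 -0.5 79.7]
[291, 186, 53, 52, 1157] [316.7 211.7  52.4  52.5] z 0.012 [0.5319 0.371  0.012 ] tool mm [ 2.1 -0.5 73.7]
```

Emit:
servo_tool(
  deltas=[
    [[0.04, 0, 0.9, 0, 66], [0, 0, 0.9, 0, 66], [0, 0, 0.6, 0, 66], [0, 0, 0.3, 0, 66], [0, 0, 0, 0, 66], [0, 0, 0, 0, 40], [0, 0, 0, 0, 40], [0, 0, 0, 0, 40], [0, 0, 0, 0, 40], [0, 0, 0, 0, 40], [0, 0, 0, 0, 40]],
  ],
)

```text
clock: 4.28
tool_pos: [0.5338, 0.3706, 0.0186]
tool_rot: [[-0.926, 0.377, 0.002], [0.377, 0.926, 0.001], [-0.002, 0.002, -1.0]]
wrist_force: [-1.1, -0.7, 5.5]
gripper_width: 0.0431
finger_force: 30.0
```

Emit:
servo_tool(
  deltas=[
    [[0, 0, -0.6, 0, 40], [0, 0, -1, 0, 40], [0, 0, -1, 0, 40], [-0.66, -0.86, -1, 0, 40], [-0.66, -0.86, -0.4, 0, 40], [-0.66, -0.86, 0, 0, 40], [-0.66, -0.86, 0, 0, 40], [-0.66, -0.86, 0, 0, 40], [-0.66, -0.86, 0, 0, 40], [-0.66, -0.86, 0, 0, 40], [-0.66, -0.86, 0, 0, 40], [-0.66, -0.86, 0, 0, 40], [-0.66, -0.86, 0, 0, 40], [-0.66, -0.86, 0, 0, 40], [-0.66, -0.86, 0, 0, 40], [-0.66, -0.86, 0, 0, 40], [-0.66, -0.86, 0, 0, 40], [-0.66, -0.86, 0, 0, 40], [0, 0, 0, 0, 40], [0, 0, 0, 0, 40]],
  ],
)

```text
clock: 5.95
tool_pos: [0.6402, -0.0232, 0.1165]
tool_rot: [[-0.925, 0.38, -0.001], [0.38, 0.925, 0.001], [0.001, 0.0, -1.0]]
wrist_force: [-0.7, -0.1, -0.7]
gripper_width: 0.0426
finger_force: 30.0
```

```bash
python3 - <<'E'
from h import *
M,im=snap('wrist','w3.png'); s=ctrl.get_state(); p=np.array(s['tool_pos']); R=np.array(s['tool_rot'])
print(s['clock'],p,s['gripper_width'])
for l in ['spindle','collar','pit','ring']: print(l,[(a,b,(R.T@(b-p)*1000).round(1),proj(M,'wrist',b).round()) for a,b in spot('wrist',l,M)][:2])
b=cv2.imread('pics/w3.png')[60:310,150:480]
cv2.imwrite('pics/w3b.png',cv2.resize(b,None,fx=2.4,fy=2.4,interpolation=cv2.INTER_CUBIC))
E
```

```text
6.0 [ 0.63983966 -0.02194978  0.11641978] 0.04306065063211437
spindle [(0.58, array([0.5803, 0.0075, 0.0386]), array([66.2,  4.7, 77.9]), array([324., 128.]))]
collar [(0.78, array([0.5795, 0.0093, 0.0172]), array([67.5,  6.1, 99.3]), array([325., 125.]))]
pit [(0.89, array([0.5791, 0.0054, 0.0114]), array([ 66.4,   2.3, 105.1]), array([320., 126.]))]
ring [(0.88, array([ 0.6396, -0.0191,  0.112 ]), array([1.3, 2.5, 4.4]), array([322., 246.])), (0.75, array([0.567 , 0.2558, 0.0091]), array([172.4, 229.5, 107.6]), array([538.,  40.]))]
```

View pics/w3b.png

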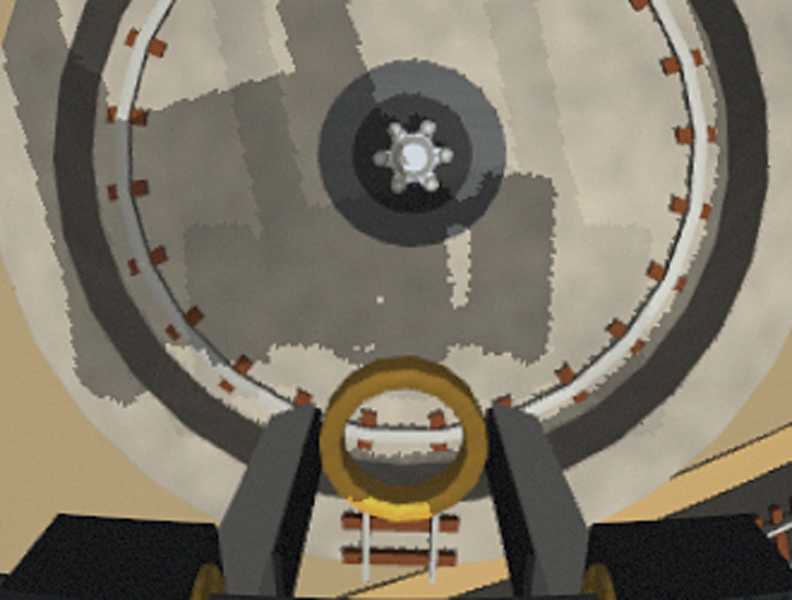

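```bash
python3 - <<'E'
from h import *
M=cm('wrist'); s=ctrl.get_state(); p=np.array(s['tool_pos']); R=np.array(s['tool_rot'])
f=lambda u,v,z:onz(M,'wrist',150+(u+.5)/2.4-.5,60+(v+.5)/2.4-.5,z)
for nm,a in dict(nose=(413,155,.045),collar=(412.5,153,.019),ring=(404,437,.12),ring2=(404,437,.116),ring3=(404,437,.112)).items():
    q=f(*a); print(nm,q.round(4),(R.T@(q-p)*1000).round(1))
T=[(382,157),(396,128),(428,127),(446,154),(431,184),(399,185)]
Q=np.array([f(u,v,.042) for u,v in T]); c=Q.mean(0); d=Q-c; a=np.degrees(np.arctan2(d[:,1],d[:,0]))
print(c.round(4),(R.T@(c-p)*1000).round(1),(a%60).round(1),np.hypot(d[:,0],d[:,1]).round(4), np.degrees(np.angle(np.exp(6j*np.radians(a)).mean()))/6)
# ring width check
for z in(.112,.116,.12): print(z,[np.linalg.norm(f(320,437,z)-f(488,437,z)).round(4)])
print('tool x yaw',np.degrees(np.arctan2(R[1,0],R[0,0])))
# scene/side views of bridge
for n in('scene','side'):
    M=cm(n); b=cv2.imread(f'pics/{n}0.png'); 
    x,y=(195,230) if n=='scene' else (265,130)
    cr=b[y:y+(130 if n=='scene' else 50),x:x+(75 if n=='scene' else 90)]
    cv2.imwrite(f'pics/b_{n}.png',cv2.resize(cr,None,fx=4.5 if n=='scene' else 8,fy=4.5 if n=='scene' else 8,interpolation=cv2.INTER_CUBIC))
E
```

```text
nose [0.5761 0.0099 0.045 ] [70.4  4.1 71.8]
collar [0.5764 0.0099 0.019 ] [70.2  4.3 97.8]
ring [ 0.6327 -0.0162  0.12  ] [ 8.2  1.3 -3.3]
ring2 [ 0.6344 -0.0169  0.116 ] [6.4 1.3 0.7]
ring3 [ 0.636  -0.0175  0.112 ] [4.6 1.3 4.7]
[0.5765 0.01   0.042 ] [70.1  4.4 74.8] [10.1 10.2 12.  11.5  9.5 11.5] [0.0101 0.0106 0.0103 0.0103 0.0106 0.0105] 10.796753377081727
0.112 [np.float64(0.0417)]
0.116 [np.float64(0.0407)]
0.12 [np.float64(0.0397)]
tool x yaw 157.9322149559491
```

Emit:
servo_tool(
  deltas=[
    [[0.88, 0.04, 0.2, 0, 40], [0.88, 0.04, 0.5, 0, 40], [0.88, 0.04, 0.7, 0, 40], [0, 0, 0.35, 0, 40], [0, 0, 0, 0, 40], [0, 0, 0, 0, 40], [0, 0, 0, 0, 40]],
  ],
)

```text
clock: 6.78
tool_pos: [0.5825, 0.0055, 0.0745]
tool_rot: [[-0.926, 0.377, 0.003], [0.377, 0.926, -0.001], [-0.003, 0.001, -1.0]]
wrist_force: [-0.9, 0.2, -0.4]
gripper_width: 0.043
finger_force: 30.0
```

```bash
python3 - <<'E'
from h import *
M,im=snap('wrist','w4.png'); s=ctrl.get_state(); p=np.array(s['tool_pos']); print(s['clock'],p)
b=cv2.imread('pics/w4.png')[160:300,220:420]
cv2.imwrite('pics/w4b.png',cv2.resize(b,None,fx=4,fy=4,interpolation=cv2.INTER_CUBIC))
E
```

```text
6.8333 [0.58262876 0.00537846 0.07471694]
```

View pics/w4b.png

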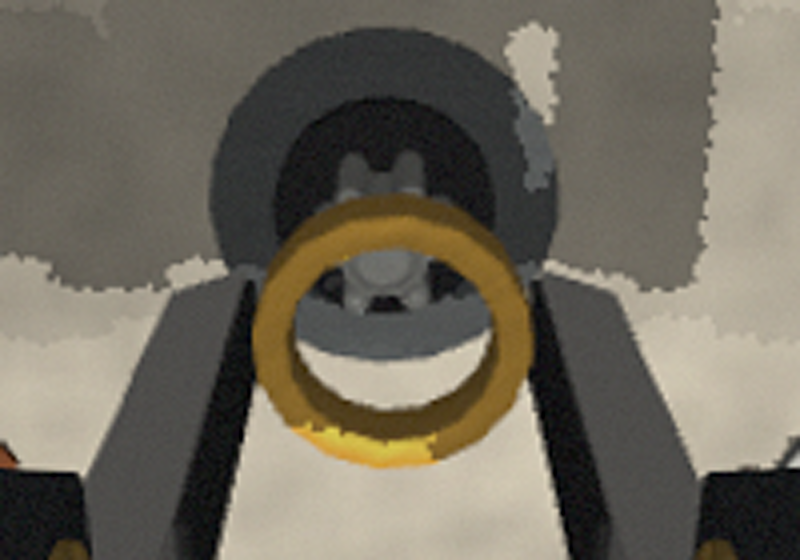

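```bash
python3 - <<'E'
from h import *
M=cm('wrist'); s=ctrl.get_state(); p=np.array(s['tool_pos']); R=np.array(s['tool_rot'])
f=lambda u,v,z:onz(M,'wrist',220+(u+.5)/4-.5,160+(v+.5)/4-.5,z)
for nm,a in dict(nose=(386,256,.045),collar=(385,206,.019),ring=(393,340,.0725),ring2=(393,341,.069),ring3=(393,341,.065)).items():
    q=f(*a); print(nm,q.round(4),(R.T@(q-p)*1000).round(1))
for z in(.065,.069,.0725): print(z,[np.linalg.norm(f(253,340,z)-f(533,340,z)).round(4),np.linalg.norm(f(293,340,z)-f(494,340,z)).round(4),np.linalg.norm(f(393,215,z)-f(393,466,z)).round(4)])
E
```

```text
nose [0.5764 0.008  0.045 ] [ 6.8  0.  29.7]
collar [0.5762 0.0078 0.019 ] [ 7.  -0.3 55.7]
ring [0.5794 0.008  0.0725] [3.9 1.2 2.2]
ring2 [0.5811 0.0073 0.069 ] [2.2 1.2 5.7]
ring3 [0.5828 0.0066 0.065 ] [0.4 1.2 9.7]
0.065 [np.float64(0.0431), np.float64(0.0309), np.float64(0.0427)]
0.069 [np.float64(0.0421), np.float64(0.0302), np.float64(0.0418)]
0.0725 [np.float64(0.0412), np.float64(0.0295), np.float64(0.0409)]
```

Emit:
servo_tool(
  deltas=[
    [[0.23, -0.05, 0, 0, 40], [0, 0, 0.2, 0, 40], [0, 0, 0.3, 0, 40], [0, 0, 0.3, 0, 40], [0, 0, 0.2, 0, 40], [0, 0, 0, 0, 40], [0, 0, 0, 0, 40]],
  ],
)

```text
clock: 7.42
tool_pos: [0.574, 0.0068, 0.0473]
tool_rot: [[-0.926, 0.377, -0.002], [0.377, 0.926, 0.0], [0.002, -0.0, -1.0]]
wrist_force: [-0.5, -0.1, -0.8]
gripper_width: 0.0432
finger_force: 30.0
```

```bash
python3 - <<'E'
from h import *
M,im=snap('wrist','w5.png'); s=ctrl.get_state(); p=np.array(s['tool_pos']); print(s['clock'],p,s['wrist_force'],s['gripper_width'])
b=cv2.imread('pics/w5.png')[160:300,220:420]
cv2.imwrite('pics/w5b.png',cv2.resize(b,None,fx=4,fy=4,interpolation=cv2.INTER_CUBIC))
E
```

```text
7.4667 [0.57436301 0.00677277 0.04784379] [-0.0614848   0.87355924 -1.80346356] 0.04321186033134509
```

View pics/w5b.png

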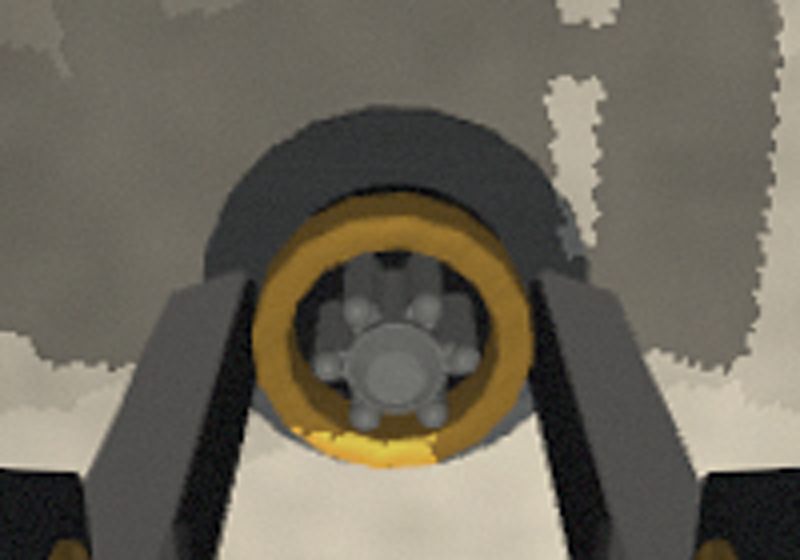

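Emit:
servo_tool(
  deltas=[
    [[-0.1, 0.02, 0, 0, 40], [0, 0, 0.15, 0, 40], [0, 0, 0.15, 0, 40], [0, 0, 0.1, 0, 40], [0, 0, 0, 0, 40], [0, 0, 0, 0, 40]],
  ],
)

```text
clock: 7.97
tool_pos: [0.5769, 0.0063, 0.038]
tool_rot: [[-0.926, 0.377, -0.0], [0.377, 0.926, 0.0], [0.0, -0.0, -1.0]]
wrist_force: [-0.3, -0.2, -1.8]
gripper_width: 0.0431
finger_force: 30.0
```

Emit:
servo_tool(
  deltas=[
    [[0, 0, 0.06, 0, 40], [0, 0, 0, 0, 40], [0, 0, 0, 0, 48], [0, 0, 0, 0, 56], [0, 0, 0, 0, 64], [0, 0, 0, 0, 64], [0, 0, -0.3, 0, 64], [0, 0, -0.6, 0, 64], [0, 0, -1, 0, 70], [0, 0, -1, 0, 70], [-0.6, 0, -0.2, 0, 70], [-1, 0, 0, 0, 70], [-0.6, 0, 0, 0, 70], [0, 0, 0, 0, 70], [0, 0, 0, 0, 70]],
  ],
)

```text
clock: 9.22
tool_pos: [0.628, -0.0146, 0.1143]
tool_rot: [[-0.926, 0.378, -0.0], [0.378, 0.926, 0.0], [0.0, 0.0, -1.0]]
wrist_force: [-0.0, 0.4, 0.3]
gripper_width: 0.0703
finger_force: 0.0
```

```bash
python3 - <<'E'
from h import *
M,im=snap('wrist','w6.png'); s=ctrl.get_state(); p=np.array(s['tool_pos']);R=np.array(s['tool_rot']); print(s['clock'],p.round(4),s['gripper_width'])
f0=proj(M,'wrist',(.5765,.0085,.04)); x,y=int(f0[0])-80,max(0,int(f0[1])-60); print(x,y)
b=cv2.imread('pics/w6.png')[y:y+120,x:x+160]
w=cv2.resize(b,None,fx=4,fy=4,interpolation=cv2.INTER_CUBIC)
L=[]
for n in('scene','side'):
    xx,yy,ww,hh=(195,230,75,130) if n=='scene' else (265,130,90,50)
    c=cv2.imread(f'pics/{n}0.png')[yy:yy+hh,xx:xx+ww]; L.append((n,c))
cv2.imwrite('pics/w6b.png',w)
h=cv2.cvtColor(im,cv2.COLOR_RGB2HSV); k=cv2.inRange(h,(12,110,50),(34,255,255))
c,l,st,ce=cv2.connectedComponentsWithStats(k)
for i in range(1,c):
    if st[i,4]>100 and abs(ce[i,0]-f0[0])<40 and abs(ce[i,1]-f0[1])<50:
        ys,xs=np.where(l==i); (cx,cy),ax,an=cv2.fitEllipse(cv2.convexHull(np.stack([xs,ys],1).astype(np.int32)))
        print(st[i],cx,cy,ax,[onz(M,'wrist',cx,cy,z).round(4) for z in(.025,.031)])
E
```

```text
9.2667 [ 0.6272 -0.0142  0.114 ] 0.07020288701265526
238 82
[ 291  116   54   54 1150] 317.7735900878906 142.65737915039062 (53.13481140136719, 53.716583251953125) [array([0.5778, 0.0071, 0.025 ]), array([0.5773, 0.0073, 0.031 ])]
```

View pics/w6b.png

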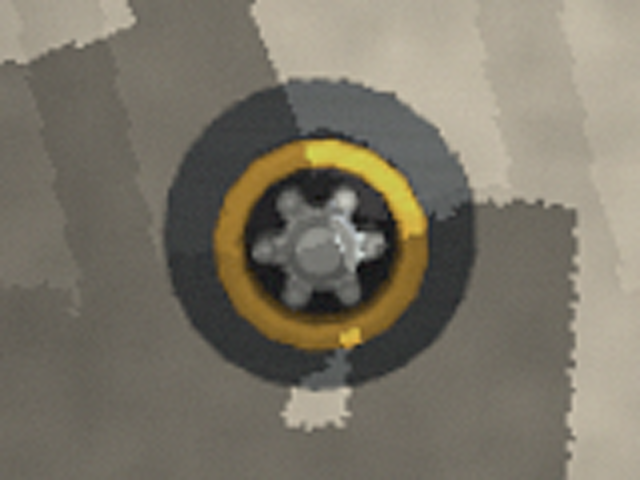

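```bash
python3 - <<'E'
from h import *
M=cm('wrist'); s=ctrl.get_state(); p=np.array(s['tool_pos']);R=np.array(s['tool_rot']); print(np.round(s['joints'],3))
f=lambda u,v,z:onz(M,'wrist',238+(u+.5)/4-.5,82+(v+.5)/4-.5,z)
T=[(263,248),(291,200),(342,200),(373,244),(348,292),(296,294)]
Q=np.array([f(u,v,.042) for u,v in T]); c=Q.mean(0); d=Q-c; a=np.degrees(np.arctan2(d[:,1],d[:,0]))
print('spindle',c.round(4),(R.T@(c-p)*1000).round(1),(a%60).round(1), np.degrees(np.angle(np.exp(6j*np.radians(a)).mean()))/6)
M=cm('scene'); a=onz(M,'scene',221,252,.038); b=onz(M,'scene',229,340,.038); print(a,b,np.degrees(np.arctan2(*(b-a)[[1,0]])),np.linalg.norm(b-a),(a+b)/2)
q=np.array([.556,-.3525,.038]);print((R.T@(q-p)*1000).round())
E
```

```text
[-0.161  0.415  1.5    0.     1.228 -1.345]
spindle [0.5756 0.0077 0.042 ] [56.   0.8 72. ] [ 9.4  8.5 11.6 10.6 10.3 12.4] 10.460651711919416
[ 0.42978181 -0.31719509  0.038     ] [ 0.6467886 -0.3900006  0.038    ] -18.546538224325744 0.2288942738755281 [ 0.5382852  -0.35359784  0.038     ]
[ -62. -340.   76.]
```

Emit:
servo_tool(
  deltas=[
    [[-0.14, -0.92, -0.11, 0, 80], [-0.14, -0.92, -0.11, 0, 80], [-0.14, -0.92, -0.11, 0, 80], [-0.14, -0.92, -0.11, 0, 80], [-0.14, -0.92, -0.11, 0, 80], [-0.14, -0.92, -0.11, 0, 80], [-0.14, -0.92, -0.11, 0, 80], [-0.14, -0.92, -0.11, 0, 80], [-0.14, -0.92, -0.11, 0, 80], [-0.14, -0.92, -0.11, 0, 80], [-0.14, -0.92, -0.11, 0, 80], [-0.14, -0.92, -0.11, 0, 80], [-0.14, -0.92, -0.11, 0, 80], [-0.14, -0.92, -0.11, 0, 80], [-0.14, -0.92, -0.11, 0, 80], [0, 0, 0, -0.6, 80], [0, 0, 0, 0, 80], [0, 0, 0, 0, 80]],
  ],
)

```text
clock: 10.77
tool_pos: [0.5457, -0.3527, 0.155]
tool_rot: [[-0.948, 0.32, -0.001], [0.32, 0.948, 0.001], [0.001, 0.001, -1.0]]
wrist_force: [-0.6, 0.4, 1.1]
gripper_width: 0.0799
finger_force: 0.0
```

```bash
python3 - <<'E'
from h import *
M,im=snap('wrist','w7.png'); s=ctrl.get_state(); p=np.array(s['tool_pos']);R=np.array(s['tool_rot']); print(s['clock'],p.round(4),np.degrees(np.arctan2(R[1,0],R[0,0])))
for l in ['bridge','bridge_grip']: print(l,[(a,b,(R.T@(b-p)*1000).round(1),proj(M,'wrist',b).round()) for a,b in spot('wrist',l,M)][:2])
b=cv2.imread('pics/w7.png')[20:360,170:470]
cv2.imwrite('pics/w7b.png',cv2.resize(b,None,fx=1.75,fy=1.75,interpolation=cv2.INTER_CUBIC))
E
```

```text
10.8167 [ 0.5459 -0.3524  0.155 ] 161.4003352549002
bridge [(0.9, array([ 0.5304, -0.3496,  0.0364]), array([ 15.4,  -2.4, 118.6]), array([314., 182.]))]
bridge_grip []
```

View pics/w7b.png

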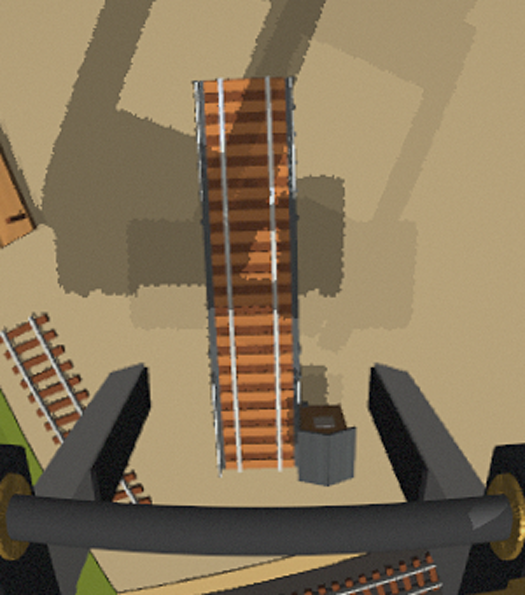

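```bash
python3 - <<'E'
from h import *
M=cm('wrist'); s=ctrl.get_state(); p=np.array(s['tool_pos']);R=np.array(s['tool_rot'])
f=lambda u,v,z=.038:R.T@(onz(M,'wrist',170+(u+.5)/1.75-.5,20+(v+.5)/1.75-.5,z)-p)*1000
for z in(.036,.038,.04):
    A,B,C,D=[f(u,v,z) for u,v in[(221,79),(268,78),(240,470),(281,468)]]
    t=(A+B)/2;b=(C+D)/2
    print('c',((t+b)/2).round(1),'len',np.linalg.norm(t-b).round(1),'gauge',np.linalg.norm(A-B).round(1),np.linalg.norm(C-D).round(1),'ang in tool deg',np.degrees(np.arctan2((t-b)[1],(t-b)[0])).round(2))
g=[(228,240),(272,240),(224,150),(270,150),(231,305),(275,305)]
print([f(*q)[:2].round(1) for q in g])
E
```

```text
c [ 11.6  -2.1 119.2] len 224.1 gauge 24.1 25.0 ang in tool deg -2.18
c [ 12.1  -2.1 117.2] len 222.5 gauge 23.9 24.9 ang in tool deg -2.18
c [ 12.6  -2.  115.2] len 220.9 gauge 23.8 24.7 ang in tool deg -2.18
[array([ 38.8, -15.1]), array([38.8,  7.9]), array([ 85.8, -16.8]), array([85.7,  6.7]), array([  3.6, -13.9]), array([3.6, 9.8])]
```

Emit:
servo_tool(
  deltas=[
    [[0.48, -0.13, 0, -0.37, 80], [0, 0, 0.9, 0, 80], [0, 0, 1, 0, 80], [0, 0, 1, 0, 80], [0, 0, 1, 0, 80], [0, 0, 0.9, 0, 80], [0, 0, 0.5, 0, 80], [0, 0, 0, 0, 70], [0, 0, 0, 0, 60], [0, 0, 0, 0, 40], [0, 0, 0, 0, 40], [0, 0, 0, 0, 40], [0, 0, 0, 0, 40], [0, 0, 0, 0, 40]],
  ],
)

```text
clock: 12.08
tool_pos: [0.5353, -0.3538, 0.0249]
tool_rot: [[-0.96, 0.281, 0.003], [0.281, 0.96, -0.002], [-0.003, -0.001, -1.0]]
wrist_force: [0.2, 0.8, 5.8]
gripper_width: 0.0497
finger_force: 30.0
```

Emit:
servo_tool(
  deltas=[
    [[0, 0, -0.4, 0, 40], [0, 0, -0.8, 0, 40], [0, 0, -1, 0, 40], [0, 0, -1, 0, 40], [0, 0, -0.8, -0.47, 40], [0, 0, 0, -0.8, 40], [0, 0, 0, -0.8, 40], [0, 0, 0, -0.8, 40], [0, 0, 0, -0.8, 40], [0, 0, 0, -0.8, 40], [0, 0, 0, 0, 40], [0, 0, 0, 0, 40]],
  ],
)

```text
clock: 13.08
tool_pos: [0.5333, -0.3526, 0.1222]
tool_rot: [[-0.984, -0.18, -0.002], [-0.18, 0.984, 0.001], [0.001, 0.001, -1.0]]
wrist_force: [1.1, -0.3, -2.0]
gripper_width: 0.0496
finger_force: 30.0
```

```bash
python3 - <<'E'
from h import *
M,im=snap('wrist','w8.png'); s=ctrl.get_state(); p=np.array(s['tool_pos']);R=np.array(s['tool_rot']); print(s['clock'],p.round(4),np.degrees(np.arctan2(R[1,0],R[0,0])),s['wrist_force'],s['moment'],s['gripper_width'])
x=proj(M,'wrist',p+R@[.113,0,-.014]); print(x)
b=cv2.imread('pics/w8.png'); cv2.imwrite('pics/w8b.png',cv2.resize(b[0:300,220:420],None,fx=2,fy=2,interpolation=cv2.INTER_CUBIC))
# old pictures: spindle, for bias vs height
E
```

```text
13.1333 [ 0.5334 -0.3527  0.1224] -169.64248446636745 [-0.08802146  0.50854997 -3.19676109] [-0.01757045  0.00774507  0.01773797] 0.04962750361212318
[315.47682148  43.33008759]
```

View pics/w8b.png

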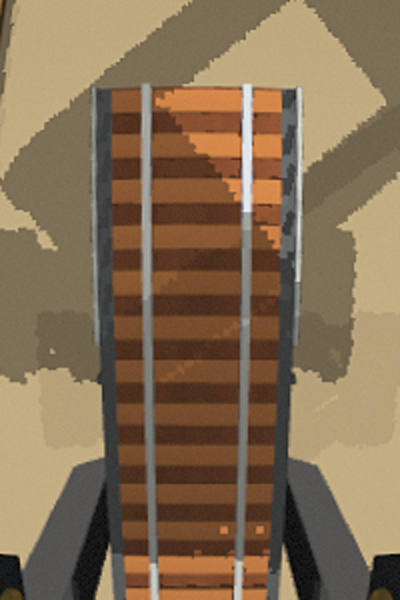

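Emit:
servo_tool(
  deltas=[
    [[-0.28, 0.92, 0, 0, 40], [-0.28, 0.92, 0, 0, 40], [-0.28, 0.92, 0, 0, 40], [-0.28, 0.92, 0, 0, 40], [-0.28, 0.92, 0, 0, 40], [-0.28, 0.92, 0, 0, 40], [-0.28, 0.92, 0, 0, 40], [-0.28, 0.92, 0, 0, 40], [-0.28, 0.92, 0, 0, 40], [-0.28, 0.92, 0, 0, 40], [-0.28, 0.92, 0, 0, 40], [-0.28, 0.92, 0, 0, 40], [-0.28, 0.92, 0, 0, 40], [-0.28, 0.92, 0, 0, 40], [-0.35, 0.98, 0, 0, 40], [0, 0, 0, 0, 40], [0, 0, 0, 0, 40], [0, 0, 0, 0, 40]],
  ],
)

```text
clock: 14.63
tool_pos: [0.5758, 0.0068, 0.1229]
tool_rot: [[-0.983, -0.182, -0.0], [-0.182, 0.983, -0.001], [0.001, -0.001, -1.0]]
wrist_force: [-0.3, 0.3, -3.9]
gripper_width: 0.0501
finger_force: 30.0
```

```bash
cat > st.py <<'E'
from h import *
P=[];F=[];Y=[];Mo=[]
for i in range(5):
    ctrl.camera('side'); s=ctrl.get_state(); R=np.array(s['tool_rot']); P.append(s['tool_pos']);F.append(s['wrist_force']);Mo.append(s['moment']);Y.append(np.degrees(np.arctan2(R[1,0],R[0,0]))%360)
p=np.mean(P,0); print(s['clock'],p.round(5),np.mean(Y).round(2),'F',np.mean(F,0).round(2),'M',np.mean(Mo,0).round(3),s['finger_force'],s['gripper_width'],'to target tool mm',(R.T@(np.array([.576,.0071,0])-p)*1000).round(1)[:2])
E
python3 st.py
```

```text
14.8833 [0.57586 0.00614 0.1229 ] 190.39 F [ 0.24 -0.27 -3.53] M [ 0.046  0.006 -0.002] 29.99884843826294 0.05013256247953518 to target tool mm [-0.3  0.9]
```

Emit:
servo_tool(
  deltas=[
    [[0, 0.03, 0.6, 0, 40], [0, 0, 0.8, 0, 40], [0, 0, 0.6, 0, 40], [0, 0, 0.4, 0, 40], [0, 0, 0.2, 0, 40], [0, 0, 0.1, 0, 40], [0, 0, 0.05, 0, 40], [0, 0, 0, 0, 40], [0, 0, 0, 0, 40]],
  ],
)

```text
clock: 15.63
tool_pos: [0.5774, 0.0074, 0.0549]
tool_rot: [[-0.983, -0.182, 0.004], [-0.182, 0.983, -0.001], [-0.003, -0.001, -1.0]]
wrist_force: [2.2, -1.1, -4.0]
gripper_width: 0.0498
finger_force: 30.0
```

```bash
python3 st.py
```

```text
15.8833 [0.57737 0.00748 0.0549 ] 190.48 F [ 4.76 -1.57 -4.59] M [-0.292 -0.859  0.014] 29.998474717140198 0.050016678981361175 to target tool mm [ 1.6 -0. ]
```

Emit:
servo_tool(
  deltas=[
    [[-0.08, -0.03, 0, 0, 40], [0, 0, 0, 0, 40], [0, 0, 0, 0, 40]],
  ],
)

```text
clock: 16.13
tool_pos: [0.5778, 0.0075, 0.0542]
tool_rot: [[-0.983, -0.182, -0.001], [-0.182, 0.983, 0.0], [0.001, 0.0, -1.0]]
wrist_force: [1.3, -1.1, -2.6]
gripper_width: 0.0499
finger_force: 30.0
```

```bash
python3 st.py
```

```text
16.3833 [0.57777 0.00751 0.05419] 190.48 F [ 1.64 -1.45 -2.55] M [-0.224 -0.363 -0.   ] 29.99897986650467 0.049849583199124615 to target tool mm [ 1.8 -0.1]
```

Emit:
servo_tool(
  deltas=[
    [[-0.03, -0.03, 0, 0, 40], [0, 0, 0.1, 0, 40], [0, 0, 0.1, 0, 40], [0, 0, 0, 0, 40], [0, 0, 0, 0, 40]],
  ],
)

```text
clock: 16.8
tool_pos: [0.578, 0.007, 0.0484]
tool_rot: [[-0.983, -0.182, -0.002], [-0.182, 0.983, 0.0], [0.002, 0.001, -1.0]]
wrist_force: [0.4, -0.6, -2.6]
gripper_width: 0.0502
finger_force: 30.0
```

```bash
python3 st.py
```

```text
17.05 [0.57836 0.00706 0.0489 ] 190.48 F [-0.35  0.04 -3.25] M [ 0.028 -0.016  0.025] 29.998888671398163 0.04992438090384136 to target tool mm [2.3 0.5]
```

Emit:
servo_tool(
  deltas=[
    [[0, 0, 0.1, 0, 40], [0, 0, 0.1, 0, 40], [0, 0, 0.1, 0, 40], [0, 0, 0.08, 0, 40], [0, 0, 0, 0, 40], [0, 0, 0, 0, 40], [0, 0, 0, 0, 40]],
  ],
)

```text
clock: 17.63
tool_pos: [0.5796, 0.0069, 0.0418]
tool_rot: [[-0.983, -0.182, 0.001], [-0.182, 0.983, -0.0], [-0.001, -0.0, -1.0]]
wrist_force: [-3.4, 0.5, 9.5]
gripper_width: 0.0498
finger_force: 30.0
```

```bash
python3 st.py
```

```text
17.8833 [0.57959 0.00683 0.04179] 190.49 F [-4.06  0.6   9.19] M [ 0.033  0.803 -0.054] 30.00212073326111 0.04987501817274157 to target tool mm [3.5 0.9]
```

Emit:
servo_tool(
  deltas=[
    [[0.04, 0, 0, 0, 40], [0.02, 0, 0.06, 0, 40], [0, 0, 0.06, 0, 40], [0, 0, 0, 0, 40], [0, 0, 0, 0, 40], [0, 0, 0, 0, 40]],
  ],
)

```text
clock: 18.38
tool_pos: [0.5794, 0.0067, 0.0409]
tool_rot: [[-0.983, -0.182, 0.004], [-0.182, 0.983, -0.0], [-0.004, -0.001, -1.0]]
wrist_force: [-5.7, 1.0, 18.2]
gripper_width: 0.0501
finger_force: 30.0
```

```bash
python3 st.py
```

```text
18.6333 [0.57945 0.00674 0.04089] 190.48 F [-5.91  1.37 17.87] M [ 0.292  1.141 -0.031] 30.00400811433792 0.049612004998981475 to target tool mm [3.5 1. ]
```

Emit:
servo_tool(
  deltas=[
    [[0.06, -0.01, 0, 0, 40], [0, 0, 0, 0, 40], [0, 0, 0, 0, 40], [0, 0, 0, 0, 40]],
  ],
)

```text
clock: 18.97
tool_pos: [0.5793, 0.0067, 0.0409]
tool_rot: [[-0.983, -0.182, 0.007], [-0.182, 0.983, 0.001], [-0.007, -0.001, -1.0]]
wrist_force: [-1.8, 2.7, 15.6]
gripper_width: 0.0494
finger_force: 30.0
```

```bash
python3 st.py
```

```text
19.2167 [0.57935 0.00665 0.04092] 190.47 F [-2.41  2.71 14.7 ] M [ 0.535  0.665 -0.049] 30.003707706928253 0.049886201331222846 to target tool mm [3.5 1.1]
```

```bash
python3 -c "
from rig import ctrl
print(ctrl.close_job())"
```

```text
the job is handed in; nothing more can be done
None
```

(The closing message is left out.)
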